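Half-lock the cap on the bedside lantern and hold it

TASK

Swing the small grey cabinet's door wide open, take the lantern's red winged cap out of the rack on the inside of the door, push it fully home in the mouth on top of the lantern (its two lugs go down through the two notches) and twist it clockwise, seen from above, to the half-way ridge, short of the lock click. The cap springs back if you let go, so finish still holding it, and keep it fully home and turned half-way. Leave the other things on the board where they are.

Things in the scene. Friction and masses are not known exactly. Their poses are not given: they have to be found in the camera images.
- cabinet: Small grey steel cabinet, 200 deep, 210 wide, 220 high, fixed on the board, its front turned roughly to the robot. Origin: centre of its underside; front at its -x. Door: a panel 208 wide, 14 thick, from 12 to 217 mm above the board, hinged upright on the robot's right (cabinet's -y); its free edge swings out towards the robot.
- cabinet_door (a joint): Opening angle of the cabinet's door in rad, counter-clockwise seen from above: 0 shut (as at the start), 1.57 square to the cabinet, stop at 1.8. It stays where it is left (hinge friction 0.12 N m).
- door_handle (a point): Point on the axis of the door's handle, an upright steel bar 10 mm thick from 120 to 205 mm above the board, its axis 35 mm off the door's face; the point is at 200 mm. Level legs join bar to door at 200 and 125 mm. Frame turns with the door: z up, y from hinge to free edge, -x out of the outer face. Pinch it from above, fingers either side along y.
- door_hinge (a point): Point on the door's upright hinge axis, 200 mm above the board, same axes as door_handle. In this frame the handle's axis is at x -50, y +185 mm.
- rack (a point): Centre of the floor of the white open-topped rack on the inside of the door, 145 mm above the board, same axes as door_handle (turns with the door), at x +41, y +100 mm from the hinge. Inner size 72 x 72 mm, walls 22 mm high; the door panel's inner face is 42 mm from this centre, its top 50 mm above the rack's walls. With the door open the cap lifts straight up.
- cap: Red bayonet cap, about 80 g, loose, upright in the rack, wing within 25 degrees of square to the door. Origin: centre of underside, z up. Black plug 31 dia., 0 to 15 mm high, with two lugs along +x and -x out to 25 mm from the axis, 12 wide, 6 high; red disc 66 dia., 15 to 25 mm; wing to grip 44 long (x, in line with the lugs), 12 thick (y), 25 to 55 mm. Same after a half turn.
- lantern: Red kerosene-style battery lantern, fixed on the board, 136 across its base, 190 high, clear globe, tubes at its +y and -y sides, black knob low at -x, wire bail hanging at +x. Origin: centre of underside, z up. The cap's mouth is in its top. Cap fully home: its disc lies on the mouth's ring, its origin 175 mm above this origin.
- mouth (a point): Centre of the mouth, level with its ring's top, axes of the lantern. Ring 84 across, 56 inside; in it a bare metal plate, top 1 mm lower, 5 thick, with a hole 35 dia. and two notches 16 wide along +x and -x out to 28 mm from the axis. The lugs go down the notches; once below the plate the cap turns clockwise.
- half_ridge (a point): One of a facing pair of small metal bar ridges on top of the ring, 35 to 42 mm from the axis, 0.70 rad (40 degrees) clockwise from the notches, seen from above: the wing points at them when half-way.
- lock_stud (a point): One of a facing pair of round metal studs on the ring, 1.4 rad (80 degrees) clockwise from the notches, at the end stop. The lock clicks before it, at 1.2 rad.
- bayonet (a joint): Turn in rad of the carrier in the mouth whose 16 mm pockets take the lugs: 0 at insertion, growing as the cap turns clockwise seen from above, 0.70 half-way, lock click at 1.2, stop at 1.4. It lags the cap by up to 0.1 rad (play). A spring turns it and the cap back to 0: about 0.02 N m at 0, 0.07 half-way.
- saucer: White ceramic saucer, 120 across, 20 high; leave it. Origin: centre of underside.
- hair_clip: Black plastic hair clip, 62 x 24 x 18; leave it. Origin: centre of underside.
- bottle_opener: Flat steel bottle opener, about 120 x 36 x 5; leave it. Origin: on its underside.
- coasters: Stack of five square wooden coasters, 95 x 95, 40 high; leave it. Origin: centre of underside.
- mug: Blue ceramic mug, 80 across, 90 high; leave it. Origin: centre of underside.
- glasses_case: Blue spectacles case, 160 x 60 x 35; leave it. Origin: centre of underside.

How it is judged:
By the outcome, as a careful person would: the job done as asked, in the order asked, and still so for the second after the job is handed in, while the arm keeps its last pose, push and grip.
It also fails if it takes over 64 s, if anything falls off the work surface, if the arm or the gripper's body presses on something with over 40 N, if the wrist force passes 120 N, or if a joint passes its speed limit or range.

ROBOT

A 6-joint arm with a two-finger parallel gripper is mounted at the origin on the work surface. World frame = base frame: x ahead of the robot, y to its left, z up, the work surface at z = 0. Lengths are in m, angles in rad, forces in N, time in s.
With the tool pointing down it reaches from about 0.325 to 0.775 m from the base axis. Payload 9.3 kg.
Tool frame: the origin (TCP) lies between the finger pads; the fingertips stand 17 mm ahead of it and the grasp point (between the pads) lies 2 mm behind it; z points along the fingers, y is the line along which they close (so a half turn about z gives the same grasp; the last joint's range is limited). The gripper opens to 85 mm and grips with 20 to 120 N. Pads are 22 mm wide; open, the fingers measure 114 mm over their backs; the gripper's body (76 mm by 85 mm) begins 54 mm behind the grasp point. The pads swing forward as they close: fully open they stand 13 mm farther back than shut.
Start: joints at [-1.262, 0.259, 0.021, 1.334, 0, 1.418], TCP at [0.245, -0.492, 0.248] pointing down, gripper open.
Joint ranges: [-3.04, 3.04], [-0.91, 1.82], [-1.04, 1.36], [-1.92, 1.95], [-1.52, 1.45], [-3.14, 3.14]. Speed limits (rad/s): [2.22, 2.22, 2.79, 3.14, 3.14, 3.14].

INTERFACE

Orientations are given as a rotation vector (axis times angle).
In Python, from workcell import bot gives the robot as it stands.
- The arm moves only by the tool move_arm, never from a script. Its argument "plan" is a list of rows, each an object with "rot": the turn, a rotation vector about the tool's x, y, z in degrees, a list of three; "translation": the shift along the tool's x, y, z in m, a list of three; "fingers": the finger opening in m, from 0 to 0.0854. A call has 1 to 20 rows; each row shifts and turns the commanded pose from where the row before left it, along the tool's axes as they then stand; what a row does not reach is not made up. A row lasts 1/10 s, in which the tool goes at most 50 mm and 8.59 degrees, less where a joint would pass 70% of its speed; a pose out of reach is approached as far as the arm can. A call is refused whole if a number of a shift passes 0.05 or a number of a turn 8.59, either way. A call with a gripper value outside its range is refused whole. The fingers move at their own pace and stop on an object; the grip force is fixed at half the most. Time passes only in rows, so rows that do not move let the fingers close. It gives the time, the measured TCP pose, the force, the opening and the grip force at its end, in the units of the state.
- bot.get_state(): the state, without advancing time (a new reading comes with each control period).
- bot.get_image(name): name is "scene" or "top" or "wrist"; returns the picture (480x640x3 uint8, red, green, blue); there is no depth.
- bot.camera_params(name): a dict with "fx", "fy", "cx", "cy" (pixels), "R" (3x3) and "t" (3): a world point X has camera coordinates R X + t. Camera axes: x right, y down, z forward; pixel columns grow to the right and rows downward; lengths in m; the calibration is good to about 2 mm. A picture is of the moment at which its call begins: read the wrist's pose just before it. camera_params takes no time and is no camera call; for the wrist camera it gives the pose at the moment of the call.
- bot.job_done(): hands the job in; it is judged then, once.
The state is a dict: "time": time; "joint_positions": joint angles; "joint_velocities": joint speeds; "joint_torque": joint torques, N m; "tcp_pos": TCP position; "eef_rot": TCP orientation; "wrist_force": force on the tool from outside, world axes, zero at the start; "ft_torque": the same for the moment, N m; "opening": finger opening in m; "gripper_force": force on a finger pad.
Only numpy, scipy, OpenCV 4.12 (cv2) and the standard library are available. Lean on these libraries where they do the work, as an engineer would, in place of code of your own. Each camera call takes 0.05 s, during which the arm holds its last target. There are 200 camera calls.

## Working session

There is one attempt and no reset: what is moved stays moved. The work goes in short steps, Python scripts to look and compute and a tool call to move; the robot and the scene stay as the last step left them, time stands still between calls to the robot, and variables do not carry over. Pictures are saved under pics/ and viewed, at most 10 in all, crops included, and the job is handed in when it is done.

Besides the shell and the picture viewer there is one more tool, called after "Request:" as name(argument=value, ...) on one line, values as JSON. move_arm: Moves the arm, as the interface text tells. Its arguments: {"type":"object","properties":{"plan":{"type":"array","items":{"type":"object","properties":{"rot":{"type":"array","items":{"type":"number"}},"translation":{"type":"array","items":{"type":"number"}},"fingers":{"type":"number"}}}}},"required":["plan"]}

```bash
mkdir -p pics; ls; python3 - <<'E'
from workcell import bot
import cv2,numpy as np
s=bot.get_state();print(s)
for n in ("scene","top"):
    im=bot.get_image(n);cv2.imwrite(f"pics/{n}0.png",im[:,:,::-1])
    p=bot.camera_params(n);print(n,p['fx'],p['cx'],p['cy'],np.round(p['R'],4).tolist(),p['t'], -np.array(p['R']).T@p['t'])
p=bot.camera_params("wrist");print(p)
E
```

```text
pics
{'time': 0.0, 'joint_positions': array([-1.26163499e+00,  2.59166191e-01,  2.07423437e-02,  1.33368445e+00,
       -3.52875733e-05,  1.41815936e+00]), 'joint_velocities': array([ 0.00020188,  0.00013401,  0.00145382, -0.00068522, -0.00079519,
       -0.001736  ]), 'joint_torque': array([-7.20997832e-04, -5.55644238e+01,  3.44527102e+01,  1.40151210e-02,
       -2.62710438e-05,  2.29899376e-05]), 'tcp_pos': array([ 0.2449444 , -0.49214893,  0.24767263]), 'eef_rot': array([-3.05694740e+00, -7.18663949e-01,  2.16291527e-04]), 'wrist_force': array([-0.90645255,  0.33287841, -0.09330789]), 'ft_torque': array([ 0.04739351, -0.02220073, -0.00711814]), 'gripper_force': 0.0, 'opening': 0.08522981250179194}
scene 457.38252665515495 316.9210721818402 247.51790707183474 [[0.7475, 0.6642, 0.0055], [0.5709, -0.6382, -0.5165], [-0.3396, 0.3892, -0.8563]] [-0.37998001 -0.2674997   1.52903261] [ 0.95595122 -0.51343932  1.17320882]
top 521.495144033547 320.7453075104841 243.00581082828205 [[0.0218, -0.9998, 0.0046], [-0.9967, -0.0221, -0.0776], [0.0777, -0.0029, -0.997]] [-0.04980572  0.55244066  1.32213031] [ 0.44896431 -0.03377105  1.3612459 ]
{'fx': 337.065382814781, 'fy': 337.065382814781, 'cx': 327.62617263104704, 'cy': 246.51587872563735, 'R': array([[ 0.44578594, -0.89513857, -0.00135726],
       [-0.84708157, -0.42234235,  0.32261394],
       [-0.28935741, -0.14266705, -0.94652966]]), 't': array([-0.5487543 , -0.04150002,  0.38016359])}
```

View pics/scene0.png

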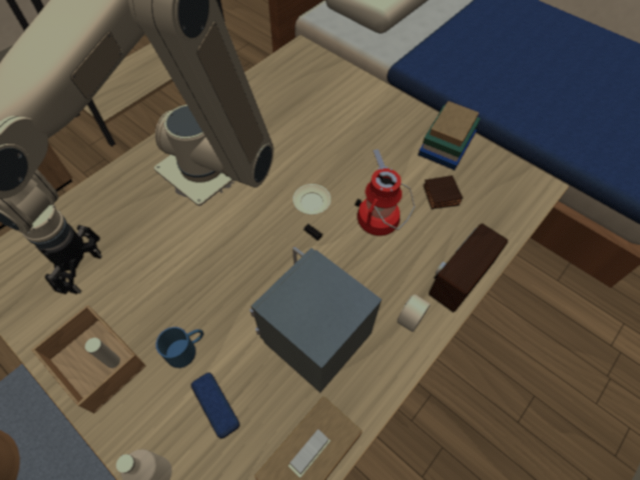

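View pics/top0.png

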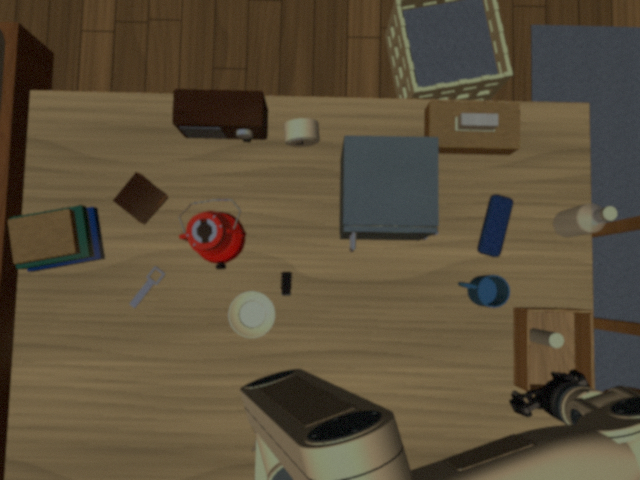

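The scene view shows the cabinet top at about (255–380, 250–385), its handle at about (297, 255), and the lantern mouth at about (385, 181). In the top view the cabinet top spans (342–438, 137–232), the handle is at (353, 240) and the mouth at (205, 232). Next I'll enlarge the details.

```bash
cat > h.py <<'E'
import numpy as np, cv2
def ray(p,u,v):
    R=np.array(p['R']);t=np.array(p['t']);d=R.T@np.array([(u-p['cx'])/p['fx'],(v-p['cy'])/p['fy'],1]);return -R.T@t,d/np.linalg.norm(d)
def onz(p,u,v,z):
    c,d=ray(p,u,v);return c+d*(z-c[2])/d[2]
def tri(*obs):
    A=np.zeros((3,3));b=np.zeros(3);L=[]
    for p,u,v in obs:
        c,d=ray(p,u,v);M=np.eye(3)-np.outer(d,d);A+=M;b+=M@c;L.append((M,c))
    x=np.linalg.solve(A,b);return x,[round(float(np.linalg.norm(M@(x-c))),4) for M,c in L]
def proj(p,X):
    q=np.array(p['R'])@X+p['t'];return p['fx']*q[0]/q[2]+p['cx'],p['fy']*q[1]/q[2]+p['cy']
E
python3 - <<'E'
import cv2,numpy as np
t=cv2.imread('pics/top0.png');s=cv2.imread('pics/scene0.png')
def c(im,u,v,w,h,k):
    o=cv2.resize(im[v:v+h,u:u+w],None,fx=k,fy=k,interpolation=cv2.INTER_CUBIC);o=np.clip(o*1.6,0,255).astype(np.uint8)
    for i in range(0,w,10): cv2.putText(o,str(u+i),(i*k,8),0,.3,(0,255,0),1);cv2.line(o,(i*k,8),(i*k,14),(0,255,0),1)
    for j in range(10,h,10): cv2.putText(o,str(v+j),(0,j*k+3),0,.3,(0,255,0),1)
    return o
a=np.hstack([c(t,180,205,50,37,8),c(s,360,160,50,37,8)])
b=np.hstack([c(t,335,215,50,37,8),c(s,275,235,50,37,8)])
cv2.imwrite('pics/z1.png',np.vstack([a,b]))
E
```

```text
(no output)
```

View pics/z1.png

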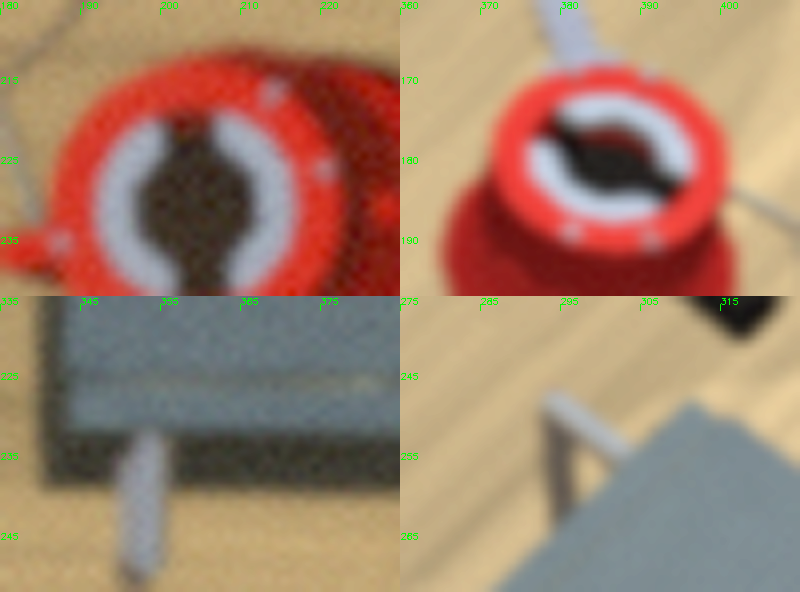

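```bash
cat > m.py <<'E'
from workcell import bot
from h import *
P={n:bot.camera_params(n) for n in('top','scene')}
roi={'top':(180,205,230,260),'scene':(360,160,410,200)}
ctr={};st={}
for n in P:
    im=cv2.imread(f'pics/{n}0.png').astype(int);u0,v0,u1,v1=roi[n];c=im[v0:v1,u0:u1]
    B,G,R=c[...,0],c[...,1],c[...,2]
    red=((R>110)&(R>2.2*G)).astype(np.uint8)
    # inner edge of bright red ring = hole contour of the red blob
    cs,h=cv2.findContours(red,cv2.RETR_CCOMP,cv2.CHAIN_APPROX_NONE)
    for k,q in enumerate(cs):
        if h[0][k][3]>=0 and len(q)>30:
            hull=cv2.convexHull(q);e=cv2.fitEllipse(hull);print(n,'hole',np.add(e[0],(u0,v0)),e[1:]);ctr[n]=np.add(e[0],(u0,v0))
x,r=tri(*[(P[n],*ctr[n]) for n in P]);print('mouth',x,r)
for n in P: print(n,onz(P[n],*ctr[n],.1895))
print('handle', tri((P['top'],352.6,248.0),(P['scene'],294,248)), onz(P['top'],352.6,247.5,.205))
im=cv2.imread('pics/top0.png').astype(int)[125:245,330:450];B,G,R=im[...,0],im[...,1],im[...,2]
m=((B>R+8)&(B>75)).astype(np.uint8);m=cv2.morphologyEx(m,cv2.MORPH_OPEN,np.ones((9,9)))
q=max(cv2.findContours(m,0,2)[0],key=cv2.contourArea);b=cv2.boxPoints(cv2.minAreaRect(q))+[330.5,125.5]
w=np.array([onz(P['top'],*k,.219) for k in b]);print('cab box',b.tolist(),w.tolist(),[np.linalg.norm(w[i]-w[i-1]) for i in range(4)])
for n,pts in {'top':[(213.5,216.3),(220,226),(187.2,235)],'scene':[(391,169.5),(381.5,189.3),(391,190)]}.items():
    c=onz(P[n],*ctr[n],.19)
    for k in pts: d=(onz(P[n],*k,.191)-c)[:2];print(n,k,np.linalg.norm(d),np.degrees(np.arctan2(d[1],d[0])))
E
python3 m.py
```

```text
top hole [203.94890785 230.44463539] ((27.28811264038086, 28.398618698120117), 84.243408203125)Traceback (most recent call last):
  File "m.py", line 15, in <module>
    x,r=tri(*[(P[n],*ctr[n]) for n in P]);print('mouth',x,r)
                     ~~~^^^
KeyError: 'scene'
```

```bash
sed -i 's/^    cs,h=/    if n=="scene": red=((R>95)\&(R>1.5*G)).astype(np.uint8);red=cv2.morphologyEx(red,cv2.MORPH_CLOSE,np.ones((3,3)))\n    cs,h=/; s/len(q)>30/len(q)>20/' m.py; python3 m.py
```

```text
top hole [203.94890785 230.44463539] ((27.28811264038086, 28.398618698120117), 84.243408203125)
scene hole [385.74377823 179.30750656] ((17.663406372070312, 21.424938201904297), 93.14878845214844)
mouth [0.56205883 0.22605003 0.18934688] [0.0012, 0.0012]
top [0.56288608 0.22684322 0.1895    ]
scene [0.56140322 0.22497521 0.1895    ]
handle (array([ 0.52918551, -0.10924583,  0.19983718]), [0.001, 0.001]) [ 0.53065454 -0.10813503  0.205     ]
cab box [[359.5, 139.5], [370.5, 139.5], [370.5, 151.5], [359.5, 151.5]] [[0.7716251330311514, -0.11851510408542396, 0.21900000000000008], [0.7721924359944325, -0.14307457386014738, 0.21900000000000008], [0.7449512191836285, -0.143466729486537, 0.21900000000000008], [0.7443876328514136, -0.11895185666619959, 0.21900000000000008]] [np.float64(0.027241001612606522), np.float64(0.024566021010080184), np.float64(0.027244039336496013), np.float64(0.024521350267698902)]
top (213.5, 216.3) 0.03838699562132182 -32.281185773818
top (220, 226) 0.037548318698024837 -73.32917246666085
top (187.2, 235) 0.038692370998143745 106.87768074707566
scene (391, 169.5) 0.0385576925076897 105.01731999144634
scene (381.5, 189.3) 0.038572704548453615 -70.39827622764776
scene (391, 190) 0.03966594047902057 -31.981403657485664
```

```bash
cat >> h.py <<'E'
from scipy.spatial.transform import Rotation as Ro
def delta(s,X,psi):
    "tool-axis shift (before turn) and turn in deg to reach X with tool x at yaw psi (deg), pointing down"
    R=Ro.from_rotvec(s['eef_rot']);c,q=np.cos(np.radians(psi)),np.sin(np.radians(psi))
    T=Ro.from_matrix(np.array([[c,q,0],[q,-c,0],[0,0,-1]]))
    d=np.array(X)-s['tcp_pos'];m=R.as_matrix()[:,0]
    print('tcp',s['tcp_pos'].round(4),'psi',np.degrees(np.arctan2(m[1],m[0])).round(2),'| shift now',R.inv().apply(d).round(4),'shift after turn',T.inv().apply(d).round(4),'turn',np.degrees((R.inv()*T).as_rotvec()).round(2),'t',s['time'].__round__(2))
E
python3 - <<'E'
from workcell import bot
from h import *
p=bot.camera_params('top');im=cv2.imread('pics/top0.png').astype(int)
print(im[180,335:348].tolist(),im[128:142,400].tolist(),im[222:245,400].tolist())
m=(im[...,0]>im[...,2]+2)&(im.sum(2)>170)   # blue-grey
L=[];F=[];Rr=[]
for v in range(150,222,2):
    k=np.where(m[v,330:450])[0]+330; L.append((k.min(),v));Rr.append((k.max()+1,v))
for u in range(362,432,2):
    k=np.where(m[200:245,u])[0]+200; F.append((u,k.max()+1))
for n,a in(('L',L),('R',Rr),('F',F)):
    a=np.array(a,float)
    w=np.array([onz(p,*q,.22 if n!='F' else .217)[:2] for q in a]);f=cv2.fitLine(w.astype(np.float32),cv2.DIST_HUBER,0,.01,.01).ravel()
    print(n,a[0],a[-1],np.degrees(np.arctan2(f[1],f[0])),f[2:])
delta(bot.get_state(),[.535,-.108,.28],0)
E
```

```text
[[66, 95, 110], [69, 96, 112], [67, 93, 111], [65, 91, 105], [62, 86, 97], [48, 64, 71], [42, 50, 53], [40, 47, 47], [56, 57, 51], [70, 69, 63], [76, 72, 65], [78, 75, 66], [77, 75, 66]] [[66, 92, 106], [70, 93, 110], [63, 91, 104], [58, 88, 102], [66, 91, 106], [65, 90, 107], [66, 91, 104], [65, 86, 96], [72, 85, 84], [74, 75, 73], [74, 73, 64], [74, 70, 64], [79, 75, 65], [76, 75, 65]] [[79, 73, 65], [75, 73, 64], [72, 69, 60], [66, 68, 60], [68, 70, 60], [71, 70, 61], [74, 72, 64], [77, 73, 65], [75, 73, 64], [73, 73, 63], [55, 60, 55], [38, 44, 43], [33, 38, 39], [32, 39, 41], [33, 42, 41], [29, 38, 38], [34, 40, 44], [39, 54, 61], [55, 77, 90], [67, 94, 110], [69, 100, 115], [70, 100, 117], [71, 100, 117]]
L [344. 150.] [343. 220.] -0.020650495 [ 0.6653536  -0.08491957]
R [438. 150.] [438. 220.] 0.6951748 [ 0.6637484 -0.2921461]
F [362. 231.] [430. 232.] -88.724556 [ 0.56591797 -0.1901686 ]
tcp [ 0.245  -0.4922  0.2477] psi 26.46 | shift now [ 0.4308 -0.2148 -0.032 ] shift after turn [ 0.29   -0.3842 -0.0323] turn [-7.000e-02  1.000e-02  2.646e+01] t 0.1
```

Request:
move_arm(plan=[{"rot": [0, 0, 8.5], "translation": [0, 0, -0.012], "fingers": 0.085}, {"rot": [0, 0, 8.5], "translation": [0, 0, -0.012], "fingers": 0.085}, {"rot": [0, 0, 8.5], "translation": [0, 0, -0.012], "fingers": 0.085}, {"translation": [0.0245, -0.0316, 0], "rot": [0, 0, 0], "fingers": 0.085}, {"translation": [0.0245, -0.0316, 0], "rot": [0, 0, 0], "fingers": 0.085}, {"translation": [0.0245, -0.0316, 0], "rot": [0, 0, 0], "fingers": 0.085}, {"translation": [0.0245, -0.0316, 0], "rot": [0, 0, 0], "fingers": 0.085}, {"translation": [0.0245, -0.0316, 0], "rot": [0, 0, 0], "fingers": 0.085}, {"translation": [0.0245, -0.0316, 0], "rot": [0, 0, 0], "fingers": 0.085}, {"translation": [0.0245, -0.0316, 0], "rot": [0, 0, 0], "fingers": 0.085}, {"translation": [0.0245, -0.0316, 0], "rot": [0, 0, 0], "fingers": 0.085}, {"translation": [0.0245, -0.0316, 0], "rot": [0, 0, 0], "fingers": 0.085}, {"translation": [0.0245, -0.0316, 0], "rot": [0, 0, 0], "fingers": 0.085}, {"translation": [0.0245, -0.0316, 0], "rot": [0, 0, 0], "fingers": 0.085}, {"translation": [0.0245, -0.0316, 0], "rot": [0, 0, 0], "fingers": 0.085}, {"rot": [0, 0, 0], "translation": [0, 0, 0], "fingers": 0.085}])

```text
time: 1.7
tcp_pos: [0.5345, -0.1049, 0.2835]
eef_rot: [-3.14, -0.033, 0.001]
wrist_force: [-0.8, 0.1, -0.9]
opening: 0.085
gripper_force: 0.0
```

```bash
python3 - <<'E'
from workcell import bot
from h import *
delta(bot.get_state(),[.532,-.1085,.193],1)
p=bot.camera_params('wrist');im=bot.get_image('wrist')[:,:,::-1];cv2.imwrite('pics/w1.png',im)
for X in([.532,-.1085,.205],[.532,-.1085,.12],[.567,-.1085,.205]):print(X,proj(p,np.array(X)))
E
```

```text
tcp [ 0.5345 -0.1049  0.2835] psi 1.2 | shift now [-0.0025  0.0036  0.0905] shift after turn [-0.0025  0.0035  0.0905] turn [-0.07  0.03  0.2 ] t 1.7
[0.532, -0.1085, 0.205] (np.float64(334.34078221695484), np.float64(270.19849806733095))
[0.532, -0.1085, 0.12] (np.float64(332.6680735113167), np.float64(233.02678593130162))
[0.567, -0.1085, 0.205] (np.float64(335.9015459556624), np.float64(218.0050798074271))
```

View pics/w1.png

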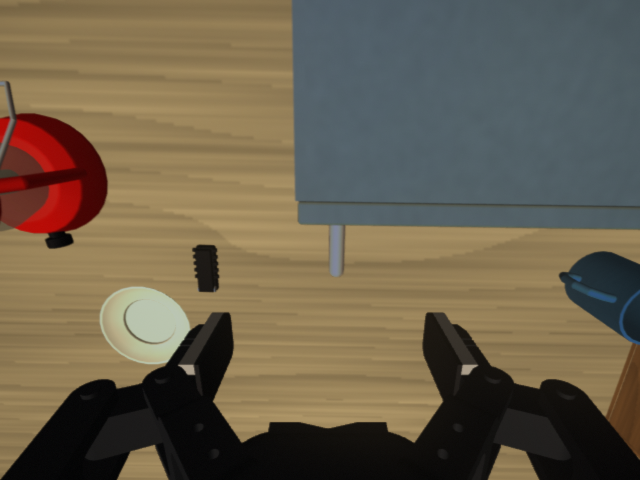

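The wrist view shows the handle bar's end at about (336, 270), within 2 px of the prediction (334, 270), and the door front line is nearly level in the image. The pinch point is good, so I'll descend and grip.

Request:
move_arm(plan=[{"translation": [-0.0025, 0.0045, 0.02], "rot": [0, 0, 0], "fingers": 0.085}, {"translation": [0, 0, 0.025], "rot": [0, 0, 0], "fingers": 0.07}, {"translation": [0, 0, 0.025], "rot": [0, 0, 0], "fingers": 0.06}, {"translation": [0, 0, 0.02], "rot": [0, 0, 0], "fingers": 0.05}, {"translation": [0, 0, 0], "rot": [0, 0, 0], "fingers": 0.03}, {"translation": [0, 0, 0], "rot": [0, 0, 0], "fingers": 0.0}, {"translation": [0, 0, 0], "rot": [0, 0, 0], "fingers": 0.0}, {"translation": [0, 0, 0], "rot": [0, 0, 0], "fingers": 0.0}, {"translation": [0, 0, 0], "rot": [0, 0, 0], "fingers": 0.0}, {"translation": [0, 0, 0], "rot": [0, 0, 0], "fingers": 0.0}, {"translation": [0, 0, 0], "rot": [0, 0, 0], "fingers": 0.0}])

```text
time: 2.85
tcp_pos: [0.5295, -0.1105, 0.1954]
eef_rot: [-3.137, -0.029, 0.0]
wrist_force: [-3.0, 15.0, 2.0]
opening: 0.0079
gripper_force: 58.5
```

Request:
move_arm(plan=[{"translation": [-0.0064, 0.0019, 0], "rot": [0, 0, -2], "fingers": 0.0}, {"translation": [-0.0127, 0.004, 0], "rot": [0, 0, -4], "fingers": 0.0}, {"translation": [-0.0159, 0.0051, 0], "rot": [0, 0, -5], "fingers": 0.0}, {"translation": [-0.0159, 0.0051, 0], "rot": [0, 0, -5], "fingers": 0.0}, {"translation": [-0.0159, 0.0051, 0], "rot": [0, 0, -5], "fingers": 0.0}, {"translation": [-0.0159, 0.0051, 0], "rot": [0, 0, -5], "fingers": 0.0}, {"translation": [0, 0, 0], "rot": [0, 0, 0], "fingers": 0.0}, {"translation": [0, 0, 0], "rot": [0, 0, 0], "fingers": 0.0}])

```text
time: 3.65
tcp_pos: [0.4527, -0.1531, 0.1953]
eef_rot: [-3.051, -0.732, 0.003]
wrist_force: [-12.5, 12.6, 7.2]
opening: 0.0082
gripper_force: 59.8
```

Request:
move_arm(plan=[{"translation": [-0.0159, 0.0051, 0], "rot": [0, 0, -5], "fingers": 0.0}, {"translation": [-0.0159, 0.0051, 0], "rot": [0, 0, -5], "fingers": 0.0}, {"translation": [-0.0159, 0.0051, 0], "rot": [0, 0, -5], "fingers": 0.0}, {"translation": [-0.0159, 0.0051, 0], "rot": [0, 0, -5], "fingers": 0.0}, {"translation": [-0.0159, 0.0051, 0], "rot": [0, 0, -5], "fingers": 0.0}, {"translation": [-0.0159, 0.0051, 0], "rot": [0, 0, -5], "fingers": 0.0}, {"translation": [-0.0159, 0.0051, 0], "rot": [0, 0, -5], "fingers": 0.0}, {"translation": [0, 0, 0], "rot": [0, 0, 0], "fingers": 0.0}])

```text
time: 4.45
tcp_pos: [0.3941, -0.2551, 0.1953]
eef_rot: [-2.69, -1.617, 0.007]
wrist_force: [-16.4, 5.3, 8.1]
opening: 0.0079
gripper_force: 60.0
```

Request:
move_arm(plan=[{"translation": [-0.0159, 0.0051, 0], "rot": [0, 0, -5], "fingers": 0.0}, {"translation": [-0.0159, 0.0051, 0], "rot": [0, 0, -5], "fingers": 0.0}, {"translation": [-0.0159, 0.0051, 0], "rot": [0, 0, -5], "fingers": 0.0}, {"translation": [-0.0159, 0.0051, 0], "rot": [0, 0, -5], "fingers": 0.0}, {"translation": [-0.0159, 0.0051, 0], "rot": [0, 0, -5], "fingers": 0.0}, {"translation": [-0.0159, 0.0051, 0], "rot": [0, 0, -5], "fingers": 0.0}, {"translation": [-0.0127, 0.004, 0], "rot": [0, 0, -4], "fingers": 0.0}, {"translation": [-0.0064, 0.0019, 0], "rot": [0, 0, -2], "fingers": 0.0}, {"translation": [0, 0, 0], "rot": [0, 0, 0], "fingers": 0.0}, {"translation": [0, 0, 0], "rot": [0, 0, 0], "fingers": 0.0}])

```text
time: 5.45
tcp_pos: [0.4068, -0.3734, 0.1954]
eef_rot: [-2.063, -2.369, 0.005]
wrist_force: [-8.4, -2.6, -1.8]
opening: 0.008
gripper_force: 59.2
```

Request:
move_arm(plan=[{"translation": [0, 0, 0], "rot": [0, 0, 0], "fingers": 0.04}, {"translation": [0, 0, 0], "rot": [0, 0, 0], "fingers": 0.05}, {"translation": [0, 0, 0], "rot": [0, 0, 0], "fingers": 0.05}, {"translation": [0, 0, -0.02], "rot": [0, 0, 0], "fingers": 0.05}, {"translation": [0, 0, -0.03], "rot": [0, 0, 0], "fingers": 0.05}, {"translation": [0, 0, -0.04], "rot": [0, 0, 0], "fingers": 0.085}, {"translation": [0, 0, -0.03], "rot": [0, 0, 0], "fingers": 0.085}, {"translation": [0.03, 0.03, 0], "rot": [0, 0, 0], "fingers": 0.085}, {"translation": [0, 0, 0], "rot": [0, 0, 0], "fingers": 0.085}, {"translation": [0, 0, 0], "rot": [0, 0, 0], "fingers": 0.085}])

```text
time: 6.45
tcp_pos: [0.434, -0.3377, 0.3146]
eef_rot: [2.059, 2.372, -0.0]
wrist_force: [0.4, -0.6, 0.2]
opening: 0.0851
gripper_force: 0.0
```

```bash
cat > cap.py <<'E'
import sys,pickle
from workcell import bot
from h import *
tag=sys.argv[1]
s=bot.get_state();delta(s,[.479,-.268,.30],98)
p=bot.camera_params('wrist');im=bot.get_image('wrist')[:,:,::-1].copy();cv2.imwrite(f'pics/{tag}.png',im)
pickle.dump(p,open(f'{tag}.pkl','wb'))
for X in([.479,-.268,.20],[.479,-.268,.17]):print(X,proj(p,np.array(X)))
E
python3 cap.py w2
```

```text
tcp [ 0.434  -0.3377  0.3146] psi 98.07 | shift now [0.0627 0.0543 0.0146] shift after turn [0.0627 0.0542 0.0146] turn [0.02 0.03 0.07] t 6.45
[0.479, -0.268, 0.2] (np.float64(405.9207122407448), np.float64(164.03084886454275))
[0.479, -0.268, 0.17] (np.float64(397.4248254910063), np.float64(160.4999669071534))
```

View pics/w2.png

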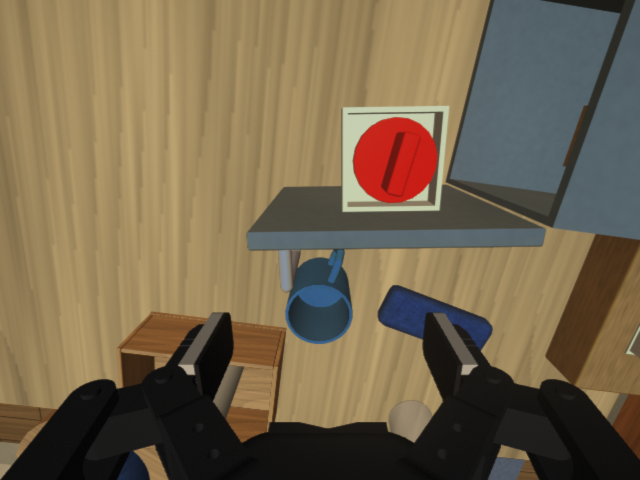

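The door is wide open and the cap's disc is centred at about (395, 160), matching the predicted rack centre (397, 160). The wing runs from about (411, 133) to (396, 195), tilted roughly 15° in the image. I'll take a second view from closer.

Request:
move_arm(plan=[{"translation": [0.015, 0.027, 0], "rot": [0, 0, 0], "fingers": 0.085}, {"translation": [0.015, 0.027, 0], "rot": [0, 0, 0], "fingers": 0.085}, {"translation": [0, 0, 0], "rot": [0, 0, 0], "fingers": 0.085}, {"translation": [0, 0, 0], "rot": [0, 0, 0], "fingers": 0.085}])

```text
time: 6.9
tcp_pos: [0.4828, -0.3013, 0.3138]
eef_rot: [-2.061, -2.37, 0.0]
wrist_force: [-0.9, -0.4, -0.4]
opening: 0.0848
gripper_force: 0.0
```

```bash
python3 cap.py w3; cat > seg.py <<'E'
from h import *
import pickle
O={}
tiles=[]
for n in('w2','w3'):
    im=cv2.imread(f'pics/{n}.png');p=pickle.load(open(n+'.pkl','rb'));a=im.astype(int)
    red=((a[...,2]>60)&(a[...,2]>2.5*a[...,1])).astype(np.uint8)
    q=max(cv2.findContours(red,0,cv2.CHAIN_APPROX_NONE)[0],key=cv2.contourArea)
    e=cv2.fitEllipse(cv2.convexHull(q));u,v=map(int,e[0]);O[n]=(p,*e[0]);print(n,e,onz(p,*e[0],.17))
    c=im[v-55:v+55,u-55:u+55];print(np.percentile(c[...,2],[5,25,50,75,95]))
    c=cv2.resize(c,None,fx=3.6,fy=3.6,interpolation=cv2.INTER_CUBIC)
    for i in range(0,110,10): cv2.putText(c,str(u-55+i),(int(i*3.6),8),0,.3,(0,255,0),1);cv2.putText(c,str(v-55+i),(0,int(i*3.6)+3),0,.3,(0,255,0),1)
    tiles.append(c)
print('disc tri',tri(*O.values()));cv2.imwrite('pics/z2.png',np.hstack(tiles))
E
python3 seg.py
```

```text
tcp [ 0.4828 -0.3013  0.3138] psi 97.99 | shift now [0.0335 0.0009 0.0138] shift after turn [0.0335 0.0008 0.0138] turn [-0.05 -0.03 -0.01] t 6.9
[0.479, -0.268, 0.2] (np.float64(328.81987845798113), np.float64(205.87526067752432))
[0.479, -0.268, 0.17] (np.float64(328.735709899476), np.float64(198.10264879944552))
w2 ((395.0091552734375, 159.6040496826172), (81.42648315429688, 86.42422485351562), 35.662784576416016) [ 0.47700462 -0.26760108  0.17      ]
[ 85. 169. 197. 199. 200.]
w3 ((327.0508117675781, 196.94638061523438), (79.67266845703125, 79.89803314208984), 0.6373250484466553) [ 0.47753191 -0.2672645   0.17      ]
[ 80. 168. 205. 207. 208.]
disc tri (array([ 0.47758243, -0.2677536 ,  0.16722138]), [0.0, 0.0])
```

View pics/z2.png

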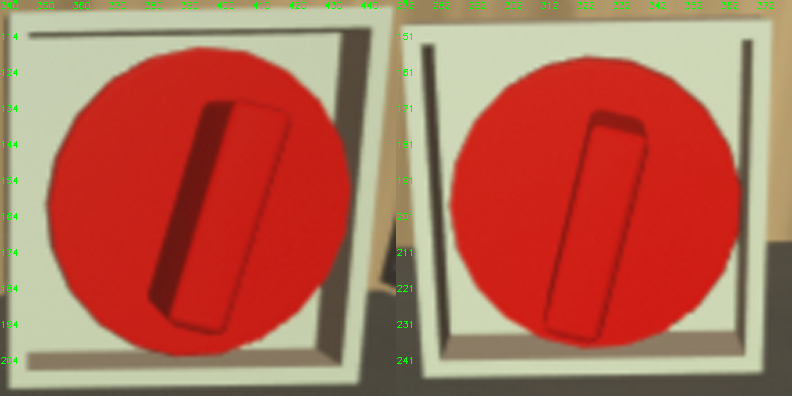

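```bash
python3 - <<'E'
from h import *
import pickle
from workcell import bot
A={'w2':[(405.6,132),(420.8,136.2),(401.7,196.5),(387.2,192.3)],'w3':[(327.8,175.4),(342,179.6),(328.1,236),(313.4,232.7)]}
P={n:pickle.load(open(n+'.pkl','rb')) for n in A}
c=[];
for i in range(4):
    x,r=tri(*[(P[n],*A[n][i]) for n in A]);c.append(x);print(x.round(4),r)
c=np.array(c);m=c.mean(0);d=(c[0]+c[1]-c[2]-c[3])/2;print('wing',m,np.linalg.norm(d),np.degrees(np.arctan2(d[1],d[0])))
for n in A:
    w=np.array([onz(P[n],*a,.2) for a in A[n]]);d=(w[0]+w[1]-w[2]-w[3])/2;print(n,w.mean(0),np.linalg.norm(d),np.degrees(np.arctan2(d[1],d[0])))
delta(bot.get_state(),[.478,-.268,.190],85)
E
```

```text
[ 0.4753 -0.2473  0.1951] [0.0, 0.0]
[ 0.4857 -0.2486  0.1974] [0.0, 0.0]
[ 0.4817 -0.2911  0.1973] [0.0002, 0.0002]
[ 0.4704 -0.2894  0.1992] [0.0003, 0.0003]
wing [ 0.47826506 -0.26911322  0.19724752] 0.04261174961657539 83.94223364507941
w2 [ 0.47754677 -0.26893876  0.2       ] 0.04197037277959684 84.27919826211088
w3 [ 0.47824813 -0.26872232  0.2       ] 0.04268235021581683 84.23773637264588
tcp [ 0.4825 -0.3016  0.3139] psi 97.95 | shift now [0.0339 0.0003 0.1239] shift after turn [ 0.0331 -0.0074  0.1239] turn [-0.05 -0.02 12.95] t 6.95
```

Request:
move_arm(plan=[{"translation": [0, 0, 0], "rot": [0, 0, 6.87], "fingers": 0.06}, {"translation": [0, 0, 0], "rot": [0, 0, 6.88], "fingers": 0.05}, {"translation": [0.0162, -0.0039, 0.02], "rot": [0, 0, 0], "fingers": 0.045}, {"translation": [0.0162, -0.0039, 0.02], "rot": [0, 0, 0], "fingers": 0.045}, {"translation": [0, 0, 0.02], "rot": [0, 0, 0], "fingers": 0.045}, {"translation": [0, 0, 0], "rot": [0, 0, 0], "fingers": 0.045}, {"translation": [0, 0, 0], "rot": [0, 0, 0], "fingers": 0.045}])

```text
time: 7.65
tcp_pos: [0.4779, -0.2688, 0.2548]
eef_rot: [-2.332, -2.105, 0.0]
wrist_force: [0.5, 0.4, -0.0]
opening: 0.0448
gripper_force: 0.0
```

```bash
python3 - <<'E'
from workcell import bot
from h import *
delta(bot.get_state(),[.478,-.2685,.191],84.2)
E
```

```text
tcp [ 0.4779 -0.2688  0.2548] psi 84.15 | shift now [0.0003 0.     0.0638] shift after turn [0.0003 0.     0.0638] turn [-0.01  0.   -0.05] t 7.65
```

Request:
move_arm(plan=[{"translation": [0, 0, 0.024], "rot": [0, 0, 0], "fingers": 0.045}, {"translation": [0, 0, 0.02], "rot": [0, 0, 0], "fingers": 0.045}, {"translation": [0, 0, 0.014], "rot": [0, 0, 0], "fingers": 0.045}, {"translation": [0, 0, 0.0055], "rot": [0, 0, 0], "fingers": 0.04}, {"translation": [0, 0, 0], "rot": [0, 0, 0], "fingers": 0.03}, {"translation": [0, 0, 0], "rot": [0, 0, 0], "fingers": 0.02}, {"translation": [0, 0, 0], "rot": [0, 0, 0], "fingers": 0.0}, {"translation": [0, 0, 0], "rot": [0, 0, 0], "fingers": 0.0}, {"translation": [0, 0, 0], "rot": [0, 0, 0], "fingers": 0.0}, {"translation": [0, 0, 0], "rot": [0, 0, 0], "fingers": 0.0}])

```text
time: 8.65
tcp_pos: [0.4788, -0.2685, 0.1918]
eef_rot: [2.329, 2.105, 0.0]
wrist_force: [-0.8, -0.0, 6.1]
opening: 0.0111
gripper_force: 60.3
```

Request:
move_arm(plan=[{"translation": [0, 0, -0.01], "rot": [0, 0, 0], "fingers": 0}, {"translation": [0, 0, -0.02], "rot": [0, 0, 0], "fingers": 0}, {"translation": [0, 0, -0.03], "rot": [0, 0, 0], "fingers": 0}, {"translation": [0, 0, -0.03], "rot": [0, 0, 0], "fingers": 0}, {"translation": [0, 0, -0.02], "rot": [0, 0, 0], "fingers": 0}, {"translation": [0.02, 0.0012, 0], "rot": [0, 0, 0], "fingers": 0}, {"translation": [0.0357, 0.0024, 0], "rot": [0, 0, 0], "fingers": 0}, {"translation": [0.0357, 0.0024, 0], "rot": [0, 0, 0], "fingers": 0}, {"translation": [0.0357, 0.0024, 0], "rot": [0, 0, 0], "fingers": 0}, {"translation": [0.0357, 0.0024, 0], "rot": [0, 0, 0], "fingers": 0}, {"translation": [0.0357, 0.0024, 0], "rot": [0, 0, 0], "fingers": 0}, {"translation": [0.0357, 0.0024, 0], "rot": [0, 0, 0], "fingers": 0}, {"translation": [0.0357, 0.0024, 0], "rot": [0, 0, 0], "fingers": 0}, {"translation": [0.0357, 0.0024, 0], "rot": [0, 0, 0], "fingers": 0}, {"translation": [0.0357, 0.0024, 0], "rot": [0, 0, 0], "fingers": 0}, {"translation": [0.0357, 0.0024, 0], "rot": [0, 0, 0], "fingers": 0}, {"translation": [0.0357, 0.0024, 0], "rot": [0, 0, 0], "fingers": 0}, {"translation": [0.0357, 0.0024, 0], "rot": [0, 0, 0], "fingers": 0}, {"translation": [0.03, 0.002, 0], "rot": [0, 0, 0], "fingers": 0}, {"translation": [0.012, 0.001, 0], "rot": [0, 0, 0], "fingers": 0}])

```text
time: 10.65
tcp_pos: [0.5606, 0.219, 0.3009]
eef_rot: [-2.328, -2.109, 0.0]
wrist_force: [-0.7, 0.1, -0.9]
opening: 0.0112
gripper_force: 59.5
```

Request:
move_arm(plan=[{"translation": [0, 0, 0], "rot": [0, 0, -5], "fingers": 0}, {"translation": [0, 0, 0], "rot": [0, 0, -8], "fingers": 0}, {"translation": [0, 0, 0], "rot": [0, 0, -8], "fingers": 0}, {"translation": [0, 0, 0], "rot": [0, 0, -8], "fingers": 0}, {"translation": [0, 0, 0], "rot": [0, 0, -8], "fingers": 0}, {"translation": [0, 0, 0], "rot": [0, 0, -8], "fingers": 0}, {"translation": [0, 0, 0], "rot": [0, 0, -8], "fingers": 0}, {"translation": [0, 0, 0], "rot": [0, 0, -8], "fingers": 0}, {"translation": [0, 0, 0], "rot": [0, 0, -8], "fingers": 0}, {"translation": [0, 0, 0], "rot": [0, 0, -8], "fingers": 0}, {"translation": [0, 0, 0], "rot": [0, 0, -8], "fingers": 0}, {"translation": [0, 0, 0], "rot": [0, 0, -8], "fingers": 0}, {"translation": [0, 0, 0], "rot": [0, 0, -8], "fingers": 0}, {"translation": [0, 0, 0], "rot": [0, 0, -2.6], "fingers": 0}, {"translation": [0, 0, 0], "rot": [0, 0, 0], "fingers": 0}, {"translation": [0, 0, 0], "rot": [0, 0, 0], "fingers": 0}])

```text
time: 12.25
tcp_pos: [0.5607, 0.2161, 0.3011]
eef_rot: [-0.211, 3.134, -0.0]
wrist_force: [0.1, 0.1, -1.7]
opening: 0.0108
gripper_force: 59.5
```

```bash
python3 - <<'E'
from workcell import bot
from h import *
import pickle
delta(bot.get_state(),[.562,.226,.28],187.8)
p=bot.camera_params('wrist');im=bot.get_image('wrist')[:,:,::-1];cv2.imwrite('pics/w4.png',im);pickle.dump(p,open('w4.pkl','wb'))
for n in('top','scene'):cv2.imwrite(f'pics/{n}1.png',bot.get_image(n)[:,:,::-1])
print(proj(p,np.array([.562,.226,.19])))
E
```

```text
tcp [0.5607 0.2161 0.3011] psi -172.31 | shift now [-0.0026  0.0096  0.0211] shift after turn [-0.0026  0.0096  0.0211] turn [-0.    0.   -0.11] t 12.25
(np.float64(339.4504740859481), np.float64(253.26968170377657))
```

View pics/w4.png

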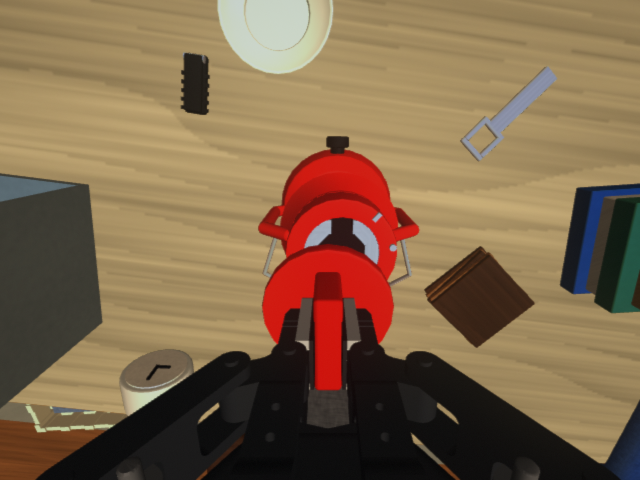

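The cap is held squarely with its wing centred at u≈328. The mouth is partly hidden at about (341, 245), with a ridge at (377, 216) and a stud at (393, 248). I'll back off for a clear view of the mouth.

Request:
move_arm(plan=[{"translation": [-0.03, 0.005, 0], "rot": [0, 0, 0], "fingers": 0}, {"translation": [-0.03, 0.0046, 0], "rot": [0, 0, 0], "fingers": 0}, {"translation": [0, 0, 0], "rot": [0, 0, 0], "fingers": 0}, {"translation": [0, 0, 0], "rot": [0, 0, 0], "fingers": 0}])

```text
time: 12.8
tcp_pos: [0.6191, 0.2342, 0.2998]
eef_rot: [0.213, -3.133, 0.0]
wrist_force: [-0.0, 0.1, -0.3]
opening: 0.011
gripper_force: 59.5
```

```bash
python3 - <<'E'
from workcell import bot
from h import *
import pickle
delta(bot.get_state(),[.562,.226,.28],187.8)
p=bot.camera_params('wrist');im=bot.get_image('wrist')[:,:,::-1];cv2.imwrite('pics/w5.png',im);pickle.dump(p,open('w5.pkl','wb'))
u,v=map(int,proj(p,np.array([.562,.226,.19])));print(u,v)
c=cv2.resize(im[v-70:v+70,u-80:u+80],None,fx=4,fy=4,interpolation=cv2.INTER_CUBIC)
for i in range(0,160,10): cv2.putText(c,str(u-80+i),(i*4,8),0,.3,(0,255,0),1);cv2.putText(c,str(v-70+i),(0,i*4+3),0,.3,(0,255,0),1)
cv2.imwrite('pics/z5.png',c)
E
```

```text
tcp [0.6191 0.2342 0.2998] psi -172.21 | shift now [ 0.0576 -0.0004  0.0199] shift after turn [ 0.0577 -0.0004  0.0198] turn [-0.01 -0.09 -0.01] t 12.8
325 171
```

View pics/z5.png

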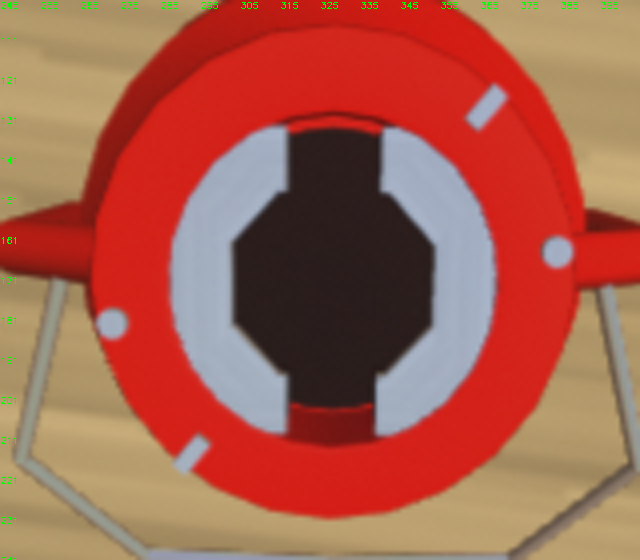

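```bash
python3 - <<'E'
from workcell import bot
from h import *
import pickle
p=pickle.load(open('w5.pkl','rb'));p4=pickle.load(open('w4.pkl','rb'))
S=[onz(p,273,181.75,.1915),onz(p,384.25,163.75,.1915)];R=[onz(p,366.75,127.75,.1915),onz(p,293,214.5,.1915)]
for n,a in(('stud',S),('ridge',R)):
    d=a[0]-a[1];print(n,(a[0]+a[1])/2,np.linalg.norm(d)/2,np.degrees(np.arctan2(d[1],d[0])))
N=[onz(p,328.6,148.5,.189),onz(p,327.9,194.75,.189)];d=N[0]-N[1];print('notch',(N[0]+N[1])/2,np.degrees(np.arctan2(d[1],d[0])))
print(tri((p,366.75,127.75),(p4,377,216)),tri((p,384.25,163.75),(p4,393,248)))
# plate outline hull
im=cv2.imread('pics/w5.png').astype(int);m=((im[...,0]>120)&(im[...,0]>im[...,2]*.9)&(im[...,1]>120)).astype(np.uint8);m[:120]=0;m[220:]=0;m[:,:280]=0;m[:,375:]=0
q=cv2.findContours(m,0,cv2.CHAIN_APPROX_NONE)[0];h=cv2.convexHull(np.vstack([k for k in q if len(k)>25]));e=cv2.fitEllipse(h);print(e,onz(p,*e[0],.189))
# cap: bright red disc + wing in w5 for in-hand check
s=bot.get_state();print(proj(p,s['tcp_pos']))
a=im;r=((a[...,2]>60)&(a[...,2]>2.5*a[...,1])).astype(np.uint8);r[:240]=0
c=max(cv2.findContours(r,0,cv2.CHAIN_APPROX_NONE)[0],key=cv2.contourArea).reshape(-1,2)
print('disc extents',c.min(0),c.max(0),proj(p,s['tcp_pos']-[0,0,.022]))
E
```

```text
stud [0.5627765  0.22762426 0.1915    ] 0.03830344429177843 -73.16524700939331
ridge [0.56279389 0.22778059 0.1915    ] 0.038268591619981064 146.9676089668822
notch [0.56257622 0.22766034 0.189     ] -173.0526890279543
(array([0.53064236, 0.24892706, 0.18823872]), [0.0001, 0.0001]) (array([0.55159957, 0.26395811, 0.19307282]), [0.0001, 0.0001])
((327.6796569824219, 170.40570068359375), (81.21471405029297, 82.41975402832031), 1.7610983848571777) [0.56148094 0.22712008 0.189     ]
(np.float64(325.68887572740124), np.float64(335.4904195857405))
disc extents [262 244] [393 390] (np.float64(325.9364101241512), np.float64(309.82517248638595))
```

```bash
python3 - <<'E'
from workcell import bot
from h import *
import pickle
p=pickle.load(open('w5.pkl','rb'));s=bot.get_state()
M=Ro.from_rotvec(s['eef_rot']).as_matrix();o=s['tcp_pos']-[0,0,.0218]
print('disc front edge row predicted',proj(p,o+.033*M[:,0]),'sides',proj(p,o+.033*M[:,1]),proj(p,o-.033*M[:,1]))
delta(s,[.5622,.2267,.25],187.2)
E
```

```text
disc front edge row predicted (np.float64(325.82405659470567), np.float64(246.08524922653228)) sides (np.float64(393.4410555557714), np.float64(310.0325836552664)) (np.float64(258.42573102186753), np.float64(310.0259281632074))
tcp [0.6186 0.2341 0.3004] psi -172.21 | shift now [0.0568 0.0003 0.0505] shift after turn [ 0.0569 -0.0002  0.0504] turn [-0.01 -0.05  0.59] t 12.85
```

Request:
move_arm(plan=[{"translation": [0.028, 0, 0.02], "rot": [0, 0, 0.6], "fingers": 0}, {"translation": [0.0282, 0, 0.02], "rot": [0, 0, 0], "fingers": 0}, {"translation": [0, 0, 0.01], "rot": [0, 0, 0], "fingers": 0}, {"translation": [0, 0, 0], "rot": [0, 0, 0], "fingers": 0}, {"translation": [0, 0, 0], "rot": [0, 0, 0], "fingers": 0}, {"translation": [0, 0, 0], "rot": [0, 0, 0], "fingers": 0}])

```text
time: 13.45
tcp_pos: [0.564, 0.2269, 0.2518]
eef_rot: [-0.197, 3.134, 0.001]
wrist_force: [-0.0, 0.1, -0.8]
opening: 0.011
gripper_force: 59.5
```

```bash
python3 - <<'E'
from workcell import bot
from h import *
delta(bot.get_state(),[.5628,.2267,.2218],187.2)
E
```

```text
tcp [0.564  0.2269 0.2518] psi -172.8 | shift now [ 0.0013 -0.0001  0.03  ] shift after turn [ 0.0013 -0.      0.03  ] turn [ 0.01  0.11 -0.  ] t 13.45
```

Request:
move_arm(plan=[{"translation": [0.001, 0, 0.006], "rot": [0, 0, 0], "fingers": 0}, {"translation": [0, 0, 0.005], "rot": [0, 0, 0], "fingers": 0}, {"translation": [0, 0, 0.004], "rot": [0, 0, 0], "fingers": 0}, {"translation": [0, 0, 0.004], "rot": [0, 0, 0], "fingers": 0}, {"translation": [0, 0, 0], "rot": [0, 0, 0], "fingers": 0}, {"translation": [0, 0, 0], "rot": [0, 0, 0], "fingers": 0}])

```text
time: 14.05
tcp_pos: [0.5622, 0.2267, 0.2317]
eef_rot: [0.197, -3.135, 0.0]
wrist_force: [0.2, -0.1, -0.7]
opening: 0.0112
gripper_force: 59.5
```

Request:
move_arm(plan=[{"translation": [0, 0, 0.003], "rot": [0, 0, 0], "fingers": 0}, {"translation": [0, 0, 0.003], "rot": [0, 0, 0], "fingers": 0}, {"translation": [0, 0, 0.002], "rot": [0, 0, 0], "fingers": 0}, {"translation": [0, 0, 0.002], "rot": [0, 0, 0], "fingers": 0}, {"translation": [0, 0, 0], "rot": [0, 0, 0], "fingers": 0}, {"translation": [0, 0, 0], "rot": [0, 0, 0], "fingers": 0}])

```text
time: 14.65
tcp_pos: [0.5622, 0.2267, 0.222]
eef_rot: [-0.198, 3.135, 0.0]
wrist_force: [-0.4, -1.2, 1.5]
opening: 0.0108
gripper_force: 59.8
```

Almost home, with no contact load yet. I'll push lightly onto the ring.

Request:
move_arm(plan=[{"translation": [0, 0, 0.0007], "rot": [0, 0, 0], "fingers": 0}, {"translation": [0, 0, 0.0007], "rot": [0, 0, 0], "fingers": 0}, {"translation": [0, 0, 0], "rot": [0, 0, 0], "fingers": 0}, {"translation": [0, 0, 0], "rot": [0, 0, 0], "fingers": 0}])

```text
time: 15.05
tcp_pos: [0.5622, 0.2267, 0.2219]
eef_rot: [-0.197, 3.134, 0.0]
wrist_force: [-4.0, -2.1, 10.7]
opening: 0.011
gripper_force: 61.3
```

Request:
move_arm(plan=[{"translation": [0, 0, 0], "rot": [0, 0, 3], "fingers": 0}, {"translation": [0, 0, 0], "rot": [0, 0, 3], "fingers": 0}, {"translation": [0, 0, 0], "rot": [0, 0, 3], "fingers": 0}, {"translation": [0, 0, 0], "rot": [0, 0, 3], "fingers": 0}, {"translation": [0, 0, 0], "rot": [0, 0, 0], "fingers": 0}])

```text
time: 15.55
tcp_pos: [0.5627, 0.2268, 0.2219]
eef_rot: [0.134, 3.136, 0.001]
wrist_force: [-1.6, -0.7, 9.9]
opening: 0.0109
gripper_force: 61.0
```

```bash
python3 - <<'E'
from workcell import bot
from h import *
s=bot.get_state();delta(s,[.5622,.2267,.2218],144.2);print(s['wrist_force'],s['ft_torque'],s['opening'])
E
```

```text
tcp [0.5627 0.2268 0.2219] psi 175.11 | shift now [ 0.0005 -0.0002  0.0001] shift after turn [ 0.0003 -0.0004  0.0001] turn [ 0.09  0.13 30.91] t 15.55
[-1.62441724 -0.69247054  9.91707646] [-0.01773721  0.33086413 -0.03108836] 0.0108925924794923
```

Request:
move_arm(plan=[{"translation": [0, 0, 0], "rot": [0, 0, 4], "fingers": 0}, {"translation": [0, 0, 0], "rot": [0, 0, 4], "fingers": 0}, {"translation": [0, 0, 0], "rot": [0, 0, 4], "fingers": 0}, {"translation": [0, 0, 0], "rot": [0, 0, 4], "fingers": 0}, {"translation": [0, 0, 0], "rot": [0, 0, 4], "fingers": 0}, {"translation": [0, 0, 0], "rot": [0, 0, 4], "fingers": 0}, {"translation": [0, 0, 0], "rot": [0, 0, 3], "fingers": 0}, {"translation": [0, 0, 0], "rot": [0, 0, 2.5], "fingers": 0}, {"translation": [0, 0, 0], "rot": [0, 0, 1], "fingers": 0}, {"translation": [0, 0, 0], "rot": [0, 0, 0], "fingers": 0}, {"translation": [0, 0, 0], "rot": [0, 0, 0], "fingers": 0}, {"translation": [0, 0, 0], "rot": [0, 0, 0], "fingers": 0}])

```text
time: 16.75
tcp_pos: [0.5627, 0.2268, 0.2219]
eef_rot: [0.951, 2.991, 0.002]
wrist_force: [-0.5, -0.7, 10.0]
opening: 0.011
gripper_force: 61.0
```

```bash
python3 - <<'E'
from workcell import bot
from h import *
s=bot.get_state();delta(s,[.5622,.2267,.2218],144.2);print(s['wrist_force'],s['ft_torque'],s['opening'])
im=bot.get_image('wrist')[:,:,::-1];cv2.imwrite('pics/w6.png',im)
t=bot.get_image('top')[:,:,::-1];cv2.imwrite('pics/top2.png',t)
a=cv2.resize(im[150:450,190:470],(560,600));cv2.imwrite('pics/z6.png',np.hstack([a,cv2.resize(t[180:480,170:290],(240,600))]))
E
```

```text
tcp [0.5627 0.2268 0.2219] psi 144.71 | shift now [ 0.0004 -0.0004  0.0001] shift after turn [ 0.0004 -0.0004  0.0001] turn [0.12 0.11 0.51] t 16.75
[-0.53987759 -0.70585614  9.97136655] [-0.08454569  0.22398023  0.06929241] 0.011029439845036614
```

View pics/z6.png

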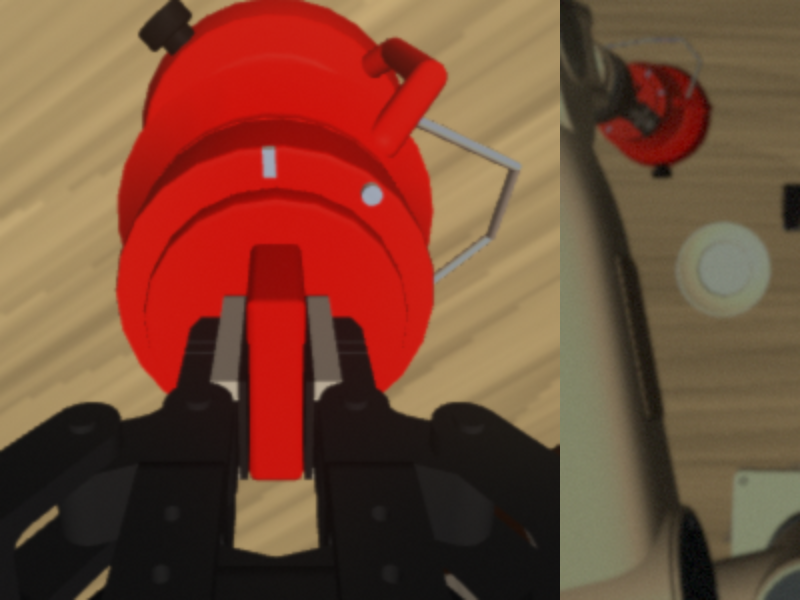

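The wing is about 3° past the half-way ridge, which takes up the carrier's play. The disc lies flat on the ring with 10 N of push and the spring torque is present, so I'm handing it in.

```bash
python3 -c "
from workcell import bot
print(bot.job_done())"
```

```text
the job is handed in; nothing more can be done
None
```

The job is handed in: the door is open to about 1.7 rad, and the cap is fully home, turned about 0.74 rad (wing about 3° past the half-way ridge, short of the lock click), and still held with about 10 N of push.

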